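Hang the hooked slide rack on the drip rail

TASK

Two steel racks of glass slides stand on the bench. Take the one that has a hook sticking out at its top, lift the hook over the raised front lip of the drip rail and lower it until the hook is fully seated in the channel behind the lip, then let go so that the rack hangs from the rail. Leave the other rack, which has no hook, where it stands.

Things in the scene. Friction and masses are not known exactly. Their poses are not given: they have to be found in the camera images.
- hook_rack_mid (a point): Rack to hang, steel with glass slides, 48 x 80 x 140 mm, 0.25 kg, upright. Point: on its centre line, 70 mm above its underside; x to its hook side (within 25 degrees of straight away from the robot), z up. Grip tab on top, grey, 22 (x) x 14 (y) x 38 mm, over the centre of mass; tab centre is at x +2, z +51 mm from this point; pinch its 14 mm (along y). Deck round the tab: top at z +32 mm.
- hook_tip (a point): Lower end of the hook's tooth on that rack, at x +47, z +8 mm from hook_rack_mid, same axes. Tooth 6 mm thick (x), 24 mm wide (y), reaching 18 mm below a flat arm from the deck. Free gap between tooth and the rack's foot tray, for the 4 mm lip: 20 mm, from x +24 to +44 mm of hook_rack_mid (middle +34 mm).
- rail_lip (a point): Fixed aluminium rail on the bench. Point: mid-length on top of its front lip, 119 mm up; y along the rail, x over the channel (away from the robot, within 20 degrees). Lip 4 mm thick; channel from x 2 to 32 mm, floor 14 mm below the point; back wall and end cheeks (y +-90 mm) 9 mm above it. Hung rack is on the robot's side, underside 27 mm above the bench; let go, it leans about 10 degrees on the skirt.
- plain_rack_mid (a point): The rack without a hook, to be left standing: same size, tab and deck as the other. Point: on its centre line, 70 mm above its underside. (Not to be touched either: a tall oven fills the left of the bench, from y = 0.27 m leftwards and from x = 0.47 m back; swing in from the start in front of it.)
Not all that is in view belongs to the job. Leave any yellow look-alike of the part that bears hook_rack_mid alone.

How it is judged:
By the outcome, as a careful person would: the job done as asked, in the order asked, and still so for the second after the job is handed in, with the robot touching nothing.
It also fails if it takes over 43 s, if anything falls off the work surface, if the arm or the gripper's body presses on something with over 40 N, if the wrist force passes 120 N, or if a joint passes its speed limit or range.

ROBOT

A 6-joint arm with a two-finger parallel gripper is mounted at the origin on a cart in front of the work surface, level with it; the furniture and walls round the work are solid. World frame = base frame: x ahead of the robot, y to its left, z up, the work surface at z = 0. Lengths are in mm, angles in rad, forces in N, time in s.
With the tool pointing down it reaches from about 350 to 975 mm from the base axis. Payload 7.1 kg.
Tool frame: the origin (TCP) lies midway between the tips of the shut fingers; the grasp point (between the pads) lies 19 mm behind it; z points along the fingers, y is the line along which they close (so a half turn about z gives the same grasp; the last joint's range is limited). The gripper opens to 88 mm and grips with 3 to 60 N. Pads are 20 mm wide; open, the fingers measure 115 mm over their backs; the gripper's body (75 mm by 178 mm) begins 61 mm behind the grasp point.
Start: joints at [-1.306, 0.423, 1.63, -0, 1.089, -0.019], TCP at [175.022, -599.977, 222.675] pointing down, gripper open.
Joint ranges: [-3, 3], [-0.9, 2.11], [0.09, 2.58], [-1.31, 4.45], [0.11, 2.69], [-2.54, 2.54]. Speed limits (rad/s): [2.39, 2.39, 3.01, 3.14, 3.14, 3.14].

INTERFACE

Orientations are given as a rotation vector (axis times angle).
In Python, from workcell import ctrl gives the robot as it stands.
- The arm moves only by the shell command python3 -m inch 'ROWS' [OPENING]. ROWS is JSON, a list of rows, each an object with "xyz": the shift along the tool's x, y, z in mm, a list of three; "rot": the turn, a rotation vector about the tool's x, y, z in rad, a list of three. In form: [{"xyz": [dx, dy, dz], "rot": [ax, ay, az]}, ...]. A call has 1 to 12 rows; each row is the pose to reach, as a shift and turn from the pose commanded when the call began, along the tool's axes at that moment; what a row does not reach only later rows make up. A row lasts 1/12 s, in which the tool goes at most 41.7 mm and 7.16 degrees, less where a joint would pass 70% of its speed; a pose out of reach is approached as far as the arm can. A call with a gripper value outside its range is refused whole. OPENING is the closure in counts, from 0 (fully open) to 255 (shut), set as the call begins (- or left out, the last holds). The fingers move at their own pace and stop on an object; the grip force is fixed at half the most. Time passes only in rows, so rows that repeat a pose let the fingers close. It gives the time, the measured TCP pose, the force, the opening and the grip force at its end, in the units of the state.
- ctrl.get_obs(): the state, without advancing time (a new reading comes with each control period).
- ctrl.get_image(name): name is "side" or "top"; returns the picture (480x640x3 uint8, red, green, blue); there is no depth.
- ctrl.camera_model(name): a dict with "fx", "fy", "cx", "cy" (pixels), "k1" (the pictures are not rectified: a ray, as slopes to the right and down, at radius r is drawn at 1 + k1 r^2 times it, then the intrinsics apply), "position" and "attitude" of the camera in the world. Camera axes: x right, y up, looking along -z (the intrinsics and any distortion apply to the point x, -y, -z); pixel columns grow to the right and rows downward; lengths in mm; the calibration is good to about 2 mm. A picture is of the moment at which its call begins. camera_model takes no time and is no camera call.
- ctrl.close_job(): hands the job in; it is judged then, once.
The state is a dict: "t": time; "qpos": joint angles; "qvel": joint speeds; "joint_torque": joint torques, N m; "ee_pos": TCP position; "orientation": TCP orientation; "ft_force": force on the tool from outside, world axes, zero at the start; "moment": the same for the moment, N m; "width": finger opening in mm; "grasp_force": force on a finger pad.
Only numpy, scipy, OpenCV 4.12 (cv2) and the standard library are available. Lean on these libraries where they do the work, as an engineer would, in place of code of your own. Each camera call takes 0.05 s, during which the arm holds its last target. There are 200 camera calls.

## Working session

There is one attempt and no reset: what is moved stays moved. The work goes in short steps, Python scripts to look and compute and a shell command to move; the robot and the scene stay as the last step left them, time stands still between calls to the robot, and variables do not carry over. Pictures are saved under pics/ and viewed, at most 10 in all, crops included, and the job is handed in when it is done.

```bash
ls; mkdir -p pics
cat > h.py <<'E'
import numpy as np, cv2
from scipy.spatial.transform import Rotation as R
from workcell import ctrl
def att(c):
    a=np.array(c["attitude"],float)
    return a.reshape(3,3) if a.size==9 else (R.from_rotvec(a).as_matrix() if a.size==3 else R.from_quat(a).as_matrix())
def ray(n,u,v):
    c=ctrl.camera_model(n)
    K=np.array([[c["fx"],0,c["cx"]],[0,c["fy"],c["cy"]],[0,0,1.]])
    x,y=cv2.undistortPoints(np.array([[[u,v]]],float),K,np.array([c["k1"],0,0,0,0.]))[0,0]
    d=att(c)@np.array([x,-y,-1.]); return np.array(c["position"],float),d/np.linalg.norm(d)
def proj(n,P):
    c=ctrl.camera_model(n); p=att(c).T@(np.array(P,float)-np.array(c["position"]))
    x,y=p[0]/-p[2],-p[1]/-p[2]; k=1+c["k1"]*(x*x+y*y)
    return np.array([c["cx"]+c["fx"]*k*x,c["cy"]+c["fy"]*k*y])
def onz(n,u,v,z):
    o,d=ray(n,u,v); return o+d*(z-o[2])/d[2]
def tri(a,b):
    (o1,d1),(o2,d2)=ray("side",*a),ray("top",*b)
    s=np.linalg.lstsq(np.c_[d1,-d2],o2-o1,rcond=None)[0]
    p,q=o1+s[0]*d1,o2+s[1]*d2
    return (p+q)/2,np.linalg.norm(p-q)
E
python3 - <<'E'
from h import *
for n in("side","top"):
    im=ctrl.get_image(n); cv2.imwrite(f"pics/{n}0.png",im[:,:,::-1]); print(ctrl.camera_model(n))
print(ctrl.get_obs())
E
```

```text
pics
{'fx': 528.3131123749235, 'fy': 528.3131123749235, 'cx': 303.4345668213566, 'cy': 231.5225149222334, 'k1': -0.04286557858975036, 'position': array([696.57715208, 430.48793969, 871.35914115]), 'attitude': array([0.0748247 , 0.88026537, 2.8600361 ])}
{'fx': 550.6360364144074, 'fy': 550.6360364144074, 'cx': 328.7053430371128, 'cy': 248.37525529121842, 'k1': -0.16155693119106557, 'position': array([ 447.32556946, -113.98468246, 1125.756999  ]), 'attitude': array([ 0.12787752, -0.1147824 , -1.58989168])}
{'t': 0.1, 'qpos': array([-1.30601065e+00,  4.23765264e-01,  1.63059363e+00, -2.13636487e-06,
        1.08860869e+00, -1.90162027e-02]), 'qvel': array([-0.00112641, -0.00105057, -0.00219535,  0.00044708,  0.00117858,
       -0.00103513]), 'joint_torque': array([-7.04712274e-04, -5.45612240e+01, -2.74324715e+01,  6.44368306e-02,
        1.87821494e-02, -3.40211375e-05]), 'ee_pos': array([ 174.88889993, -599.51438387,  221.9867441 ]), 'orientation': array([-3.10866548e+00, -4.44108966e-01,  2.67564775e-04]), 'ft_force': array([ 0.54112043,  0.31370316, -0.45005145]), 'moment': array([ 0.01712235, -0.02053507, -0.00010632]), 'grasp_force': 0.0, 'width': 88.15672879616176}
```

View pics/side0.png

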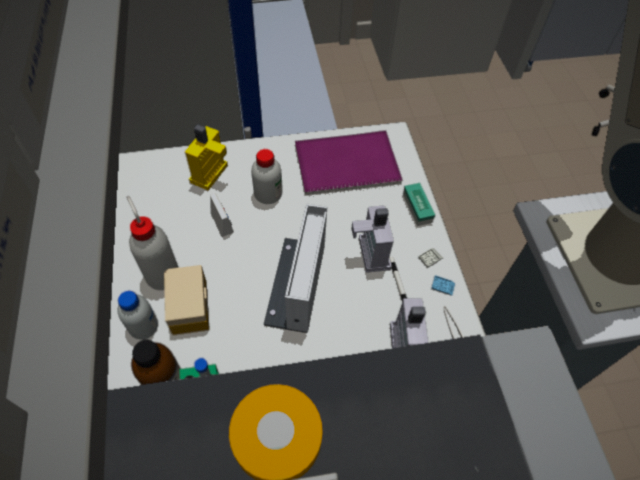

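View pics/top0.png

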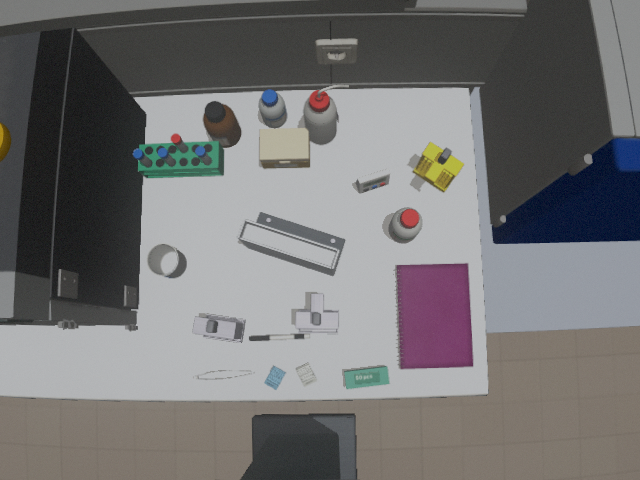

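The side view shows the hook rack at about (377,240), with its hook pointing left to (360,227). The plain rack is at (412,325) and the rail at (307,265). In the top view the hook rack is at (317,318), its hook end at (317,297), the rail at (292,243) and the plain rack at (218,327). I'll enlarge both.

Run:
```python
import cv2,numpy as np
s=cv2.imread("pics/side0.png");t=cv2.imread("pics/top0.png")
a=cv2.resize(s[195:335,260:400],None,fx=4,fy=4,interpolation=cv2.INTER_CUBIC)
b=cv2.resize(t[205:345,235:355],None,fx=4,fy=4,interpolation=cv2.INTER_CUBIC)
o=np.zeros((560,800,3),np.uint8)
a=cv2.resize(s[200:330,260:400],(399,370),interpolation=cv2.INTER_CUBIC)
cv2.imwrite("pics/c1.png",cv2.resize(s[200:332,260:400],None,fx=4.5,fy=4.5,interpolation=cv2.INTER_CUBIC))
cv2.imwrite("pics/c2.png",cv2.resize(t[207:339,232:352],None,fx=4.5,fy=4.5,interpolation=cv2.INTER_CUBIC))
```

```text
(no output)
```

View pics/c1.png

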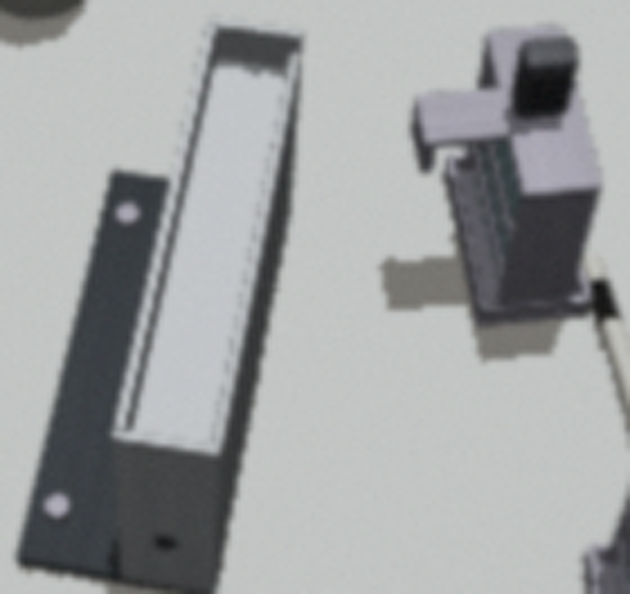

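View pics/c2.png

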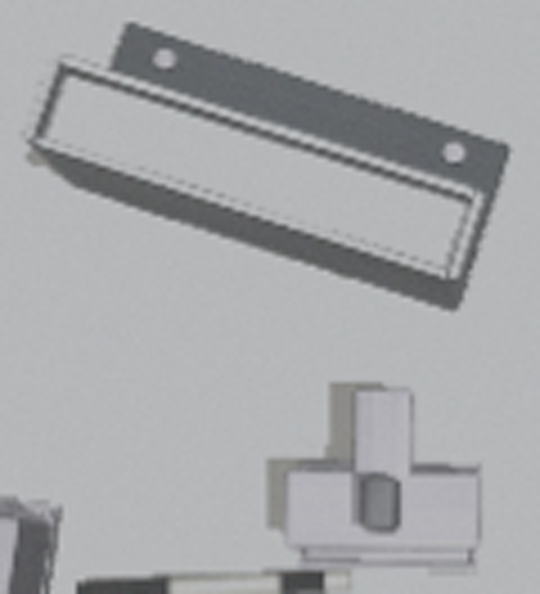

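The side crop shows the rail's cheek corners at (300,38), (218,450), (215,25) and (115,435). The arm's end corners are at (415,93) and (422,138), and the deck's +y corners at (600,187) and (520,190). The top crop shows the same features at (455,278), (30,140), (478,190) and (62,62); (411,392) and (356,389); and (288,545) and (287,472). Next I triangulate them.

Run:
```python
from h import *
S=lambda p:((p[0]+.5)/4.5-.5+260,(p[1]+.5)/4.5-.5+200)
T=lambda p:((p[0]+.5)/4.5-.5+232,(p[1]+.5)/4.5-.5+207)
L={"railN-":((300,38),(455,278)),"railN+":((218,450),(30,140)),"railF-":((215,25),(478,190)),"railF+":((115,435),(62,62)),
"arm-":((415,93),(411,392)),"arm+":((422,138),(356,389)),"deckN+":((600,187),(288,545)),"deckF+":((520,190),(287,472)),"deckF-":((488,30),(480,467)),
"tabFar+":((522,70),(360,478)),"tabFar-":((525,40),(392,474))}
for k,(a,b) in L.items():
    p,e=tri(S(a),T(b)); print(k,p.round(1),round(e,1))
print("onz")
for k,b,z in [("deckN+",(288,545),102),("deckF+",(287,472),102),("deckN-",(480,548),102),("deckF-",(480,467),102),("arm+",(356,389),102),("arm-",(411,392),102)]:
    print(k,onz("top",*T(b),z).round(1))
for k,b,z in [("N-",(455,278),128),("N+",(30,140),128),("F-",(478,190),128),("F+",(62,62),128)]: print(k,onz("top",*T(b),z).round(1))
for k,b,z in [("N-",(300,38),128),("N+",(218,450),128),("F-",(215,25),128),("F+",(115,435),128)]: print("side",k,onz("side",*S(b),z).round(1))
for k,b,z in [("deckN+",(600,187),102),("deckF+",(520,190),102),("arm+",(422,138),102),("arm-",(415,93),102)]: print("side",k,onz("side",*S(b),z).round(1))
```

```text
railN- [ 566.2 -114.1  124.4] 1.2
railN+ [627.   59.5 126.8] 1.3
railF- [ 600.1 -123.7  127.9] 2.1
railF+ [660.9  46.6 123.2] 2.7
arm- [522.1 -95.1 104. ] 2.1
arm+ [524.  -72.5 105.3] 2.6
deckN+ [459.9 -42.9 100.4] 1.1
deckF+ [490.9 -43.7 103.9] 3.5
deckF- [ 488.5 -121.9  104.4] 2.3
tabFar+ [486.6 -75.2 138.9] 3.8
tabFar- [485.5 -87.  143. ] 1.0
onz
deckN+ [459.4 -42.8 102. ]
deckF+ [489.4 -42.8 102. ]
deckN- [ 456.5 -121.6  102. ]
deckF- [ 489.7 -122.4  102. ]
arm+ [523.  -71.9 102. ]
arm- [521.3 -94.6 102. ]
N- [ 565.2 -113.9  128. ]
N+ [626.2  59.5 128. ]
F- [ 601.1 -124.1  128. ]
F+ [658.6  46.3 128. ]
side N- [ 567.4 -111.8  128. ]
side N+ [627.7  59.8 128. ]
side F- [ 599.2 -123.1  128. ]
side F+ [662.4  48.5 128. ]
side deckN+ [460.9 -42.2 102. ]
side deckF+ [491.9 -45.6 102. ]
side arm+ [524.4 -75.3 102. ]
side arm- [522.6 -96.9 102. ]
```

Checks hold: deck at about 102 mm, cheeks about 126 mm, rail length 182 mm, width 36 mm. Estimates:

| Item | x, y (mm) | Yaw |
|---|---|---|
| Rack mid | (473, -82.3) | about -1.5° |
| Rail lip | (598.3, -27.4) | about -19.5° |

I now work out the move to above the tab.

```bash
cat > go.py <<'E'
import sys
from h import *
# print tool-frame shift/turn from measured pose to world x y z yaw(deg, tool x)
x,y,z,yaw=map(float,sys.argv[1:5])
o=ctrl.get_obs(); A=R.from_rotvec(o["orientation"])
B=R.from_euler("z",yaw,degrees=True)*R.from_euler("x",180,degrees=True)
print("t",round(o["t"],2),"pos",o["ee_pos"].round(1),"shift",A.inv().apply(np.array([x,y,z])-o["ee_pos"]).round(1),"rot",(A.inv()*B).as_rotvec().round(3),"w",round(o["width"],1),"gf",round(o["grasp_force"],1),"F",o["ft_force"].round(1))
E
python3 go.py 475 -82.4 215 -1.5
```

```text
t 0.1 pos [ 174.9 -599.5  222. ] shift [ 432.9 -412.4    7.6] rot [-0.001  0.     0.31 ] w 88.2 gf 0.0 F [ 0.5  0.3 -0.5]
```

```bash
python3 -m inch '[{"xyz":[15,-14,0],"rot":[0,0,0.01]},{"xyz":[40,-38,0],"rot":[0,0,0.03]},{"xyz":[66,-63,0],"rot":[0,0,0.05]},{"xyz":[93,-89,0],"rot":[0,0,0.08]},{"xyz":[120,-114,0],"rot":[0,0,0.1]},{"xyz":[147,-140,0],"rot":[0,0,0.12]},{"xyz":[174,-166,0],"rot":[0,0,0.14]},{"xyz":[201,-191,0],"rot":[0,0,0.16]},{"xyz":[228,-217,0],"rot":[0,0,0.18]},{"xyz":[255,-243,0],"rot":[0,0,0.2]},{"xyz":[275,-262,0],"rot":[0,0,0.22]},{"xyz":[285,-272,0],"rot":[0,0,0.24]}]' 0; python3 go.py 475 -82.4 200 -1.5
```

```text
t: 1.1
ee_pos: [373.2, -256.3, 222.5]
orientation: [-3.14, -0.07, 0.0]
ft_force: [0.1, -0.4, -0.0]
width: 87.7
grasp_force: 0.0
t 1.1 pos [ 373.2 -256.3  222.5] shift [ 109.5 -169.2   22.6] rot [-0.001  0.     0.071] w 87.7 gf 0.0 F [ 0.1 -0.4 -0. ]
```

```bash
python3 -m inch '[{"xyz":[13,-20,2],"rot":[0,0,0.01]},{"xyz":[30,-46,5],"rot":[0,0,0.02]},{"xyz":[48,-75,8],"rot":[0,0,0.03]},{"xyz":[66,-103,12],"rot":[0,0,0.04]},{"xyz":[84,-130,15],"rot":[0,0,0.05]},{"xyz":[98,-152,18],"rot":[0,0,0.06]},{"xyz":[107,-166,20],"rot":[0,0,0.07]},{"xyz":[110,-170,22],"rot":[0,0,0.071]},{"xyz":[110,-170,22],"rot":[0,0,0.071]},{"xyz":[110,-170,22],"rot":[0,0,0.071]},{"xyz":[110,-170,22],"rot":[0,0,0.071]}]'; python3 go.py 475 -82.4 107 -1.5
python3 - <<'E'
from h import *
s=ctrl.get_image("side");t=ctrl.get_image("top")
o=np.hstack([cv2.resize(i[:,:,::-1],(400,400),interpolation=cv2.INTER_CUBIC) for i in (s[160:300,300:440],t[250:390,250:390])])
cv2.imwrite("pics/a1.png",o)
E
```

```text
t: 2.02
ee_pos: [474.3, -85.2, 200.6]
orientation: [3.141, -0.044, -0.001]
ft_force: [-0.9, -0.7, 1.1]
width: 88.2
grasp_force: 0.0
t 2.02 pos [474.3 -85.2 200.6] shift [ 0.6 -2.9 93.6] rot [ 0.     0.    -0.002] w 88.2 gf 0.0 F [-0.9 -0.7  1.1]
```

View pics/a1.png

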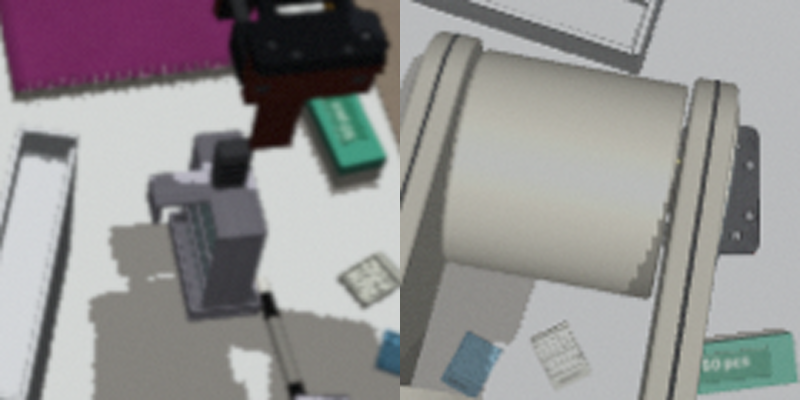

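The right half shows the arm blocking the top view. In the left half a finger's lower end is at crop (270,145), beside and above the dark tab at (232,160). I check that against the projected fingertip.

Run:
```python
from h import *
for P in [(474.3,-41-4,200.6),(474.3,-129-4,200.6),(475,-82.4,140)]:
    p=proj("side",P); print(P,p.round(1),"crop",((p-[300,160])*2.857).round(0))
```

```text
(474.3, -45, 200.6) [393.3 206.8] crop [266. 134.]
(474.3, -133, 200.6) [380.1 165.5] crop [229.  16.]
(475, -82.4, 140) [382.4 210.8] crop [235. 145.]
```

The fingertip and tab match their projections, so I descend.

```bash
python3 -m inch '[{"xyz":[0.5,-2,10],"rot":[0,0,0]},{"xyz":[0.5,-3,28],"rot":[0,0,0]},{"xyz":[0.5,-3,48],"rot":[0,0,0]},{"xyz":[0.5,-3,66],"rot":[0,0,0]},{"xyz":[0.5,-3,80],"rot":[0,0,0]},{"xyz":[0.5,-3,89],"rot":[0,0,0]},{"xyz":[0.5,-3,93],"rot":[0,0,0]},{"xyz":[0.5,-3,93],"rot":[0,0,0]},{"xyz":[0.5,-3,93],"rot":[0,0,0]},{"xyz":[0.5,-3,93],"rot":[0,0,0]}]'; python3 go.py 475 -82.4 107 -1.5
```

```text
t: 2.95
ee_pos: [476.1, -81.6, 108.3]
orientation: [3.141, -0.043, 0.002]
ft_force: [0.2, -0.3, -1.6]
width: 87.9
grasp_force: 0.0
t 2.95 pos [476.1 -81.6 108.3] shift [-1.   0.8  1.3] rot [ 0.    -0.001 -0.001] w 87.9 gf 0.0 F [ 0.2 -0.3 -1.6]
```

```bash
Z='{"xyz":[0,0,0],"rot":[0,0,0]}'; python3 -m inch '[{"xyz":[-1,1,1],"rot":[0,0,0]},{"xyz":[-1,1,1],"rot":[0,0,0]},{"xyz":[-1,1,1],"rot":[0,0,0]},{"xyz":[-1,1,1],"rot":[0,0,0]},{"xyz":[-1,1,1],"rot":[0,0,0]},{"xyz":[-1,1,1],"rot":[0,0,0]},{"xyz":[-1,1,1],"rot":[0,0,0]},{"xyz":[-1,1,1],"rot":[0,0,0]},{"xyz":[-1,1,1],"rot":[0,0,0]},{"xyz":[-1,1,1],"rot":[0,0,0]},{"xyz":[-1,1,1],"rot":[0,0,0]},{"xyz":[-1,1,1],"rot":[0,0,0]}]' 255; python3 go.py 475 -82.4 250 -1.5
```

```text
t: 3.95
ee_pos: [474.4, -82.4, 106.6]
orientation: [-3.141, 0.043, 0.0]
ft_force: [0.2, 0.4, -2.7]
width: 13.5
grasp_force: 30.0
t 3.95 pos [474.4 -82.4 106.6] shift [   0.6    0.  -143.4] rot [-0.     0.    -0.001] w 13.5 gf 30.0 F [ 0.2  0.4 -2.7]
```

```bash
python3 -m inch '[{"xyz":[0,0,-4],"rot":[0,0,0]},{"xyz":[0,0,-12],"rot":[0,0,0]},{"xyz":[0,0,-24],"rot":[0,0,0]},{"xyz":[0,0,-38],"rot":[0,0,0]},{"xyz":[0,0,-52],"rot":[0,0,0]},{"xyz":[0,0,-64],"rot":[0,0,0]},{"xyz":[0,0,-72],"rot":[0,0,0]},{"xyz":[0,0,-75],"rot":[0,0,0]},{"xyz":[0,0,-75],"rot":[0,0,0]},{"xyz":[0,0,-75],"rot":[0,0,0]},{"xyz":[0,0,-75],"rot":[0,0,0]}]'; python3 go.py 568.1 -16.7 182 -19.5
```

```text
t: 4.87
ee_pos: [474.0, -82.3, 181.1]
orientation: [-3.141, 0.043, 0.002]
ft_force: [-0.6, -0.7, -2.1]
width: 14.0
grasp_force: 30.0
t 4.87 pos [474.  -82.3 181.1] shift [ 92.3 -68.1  -1. ] rot [-0.     0.001  0.313] w 14.0 gf 30.0 F [-0.6 -0.7 -2.1]
```

```bash
python3 -m inch '[{"xyz":[3,-2,0],"rot":[0,0,0.03]},{"xyz":[8,-6,0],"rot":[0,0,0.08]},{"xyz":[15,-11,0],"rot":[0,0,0.14]},{"xyz":[23,-17,0],"rot":[0,0,0.21]},{"xyz":[32,-23,0],"rot":[0,0,0.27]},{"xyz":[41,-30,0],"rot":[0,0,0.3]},{"xyz":[50,-37,0],"rot":[0,0,0.313]},{"xyz":[58,-43,0],"rot":[0,0,0.313]},{"xyz":[65,-48,0],"rot":[0,0,0.313]},{"xyz":[68,-50,0],"rot":[0,0,0.313]},{"xyz":[69,-51,0],"rot":[0,0,0.313]},{"xyz":[69,-51,0],"rot":[0,0,0.313]}]'; python3 go.py 568.1 -16.7 182 -19.5
python3 - <<'E'
from h import *
s=ctrl.get_image("side");t=ctrl.get_image("top")
cv2.imwrite("pics/b1.png",cv2.resize(s[170:340,240:450,::-1],(735,595),interpolation=cv2.INTER_CUBIC))
cv2.imwrite("pics/b1t.png",t[:,:,::-1])
E
```

```text
t: 5.87
ee_pos: [544.7, -33.2, 181.4]
orientation: [3.096, -0.531, -0.001]
ft_force: [0.5, 0.0, -3.1]
width: 13.6
grasp_force: 30.0
t 5.87 pos [544.7 -33.2 181.4] shift [ 16.6 -23.4  -0.6] rot [0.    0.001 0.001] w 13.6 gf 30.0 F [ 0.5  0.  -3.1]
```

View pics/b1.png

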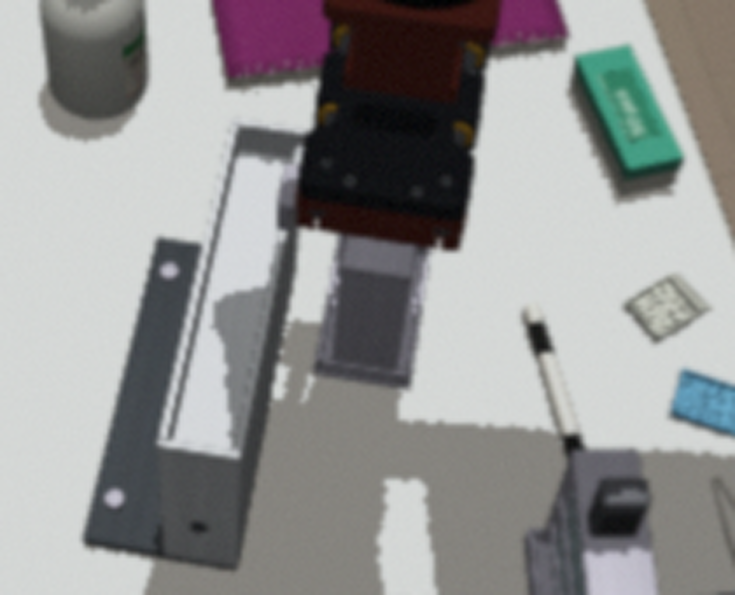

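The side view shows the held rack turned parallel to the rail. Its foot corners are at crop (410,385) and (318,375), and the hook arm reaches (285,200) near the lip. I compare these with predictions.

Run:
```python
from h import *
o=ctrl.get_obs();A=R.from_rotvec(o["orientation"]); X=A.apply([1,0,0]);Y=-A.apply([0,1,0])
mid=o["ee_pos"]-2*X; mid[2]=o["ee_pos"][2]-106.6+70
print(X.round(3),mid.round(1))
for n,d in [("footN",(-24,40,-70)),("footF",(24,40,-70)),("armend+",(50,12,32)),("armend-",(50,-12,32)),("tip+",(50,12,8))]:
    P=mid+d[0]*X+d[1]*Y+[0,0,d[2]]; p=proj("side",P); print(n,P.round(1),((p-[240,170])*3.5).round(0))
for c in [(410,385),(318,375)]: print(onz("side",c[0]/3.5+240,c[1]/3.5+170,mid[2]-70).round(1))
for n,P in [("lip-",(598.3-90*.334,-27.4-90*.943,119)),("lip+",(598.3+90*.334,-27.4+90*.943,119))]: print(n,((proj("side",P)-[240,170])*3.5).round(0))
```

```text
[ 0.943 -0.334 -0.001] [542.5 -32.8 144.9]
footN [533.2  12.9  75. ] [412. 391.]
footF [578.4  -3.1  74.9] [315. 376.]
armend+ [593.6 -38.2 176.9] [279. 204.]
armend- [585.6 -60.8 176.9] [287. 162.]
tip+ [593.6 -38.2 152.9] [277. 233.]
[533.5   9.3  74.9]
[577.1  -3.2  74.9]
lip- [300. 143.]
lip+ [236. 458.]
```

```bash
python3 -m inch '[{"xyz":[2,-3,0],"rot":[0,0,0]},{"xyz":[5,-8,0],"rot":[0,0,0]},{"xyz":[9,-13,0],"rot":[0,0,0]},{"xyz":[13,-18,0],"rot":[0,0,0]},{"xyz":[16,-22,0],"rot":[0,0,0]},{"xyz":[17,-23,0],"rot":[0,0,0]},{"xyz":[17,-23,0],"rot":[0,0,0]},{"xyz":[17,-23,0],"rot":[0,0,0]},{"xyz":[17,-23,0],"rot":[0,0,0]},{"xyz":[17,-23,0],"rot":[0,0,0]}]'; python3 go.py 568.1 -16.7 133.6 -19.5
python3 - <<'E'
from h import *
s=ctrl.get_image("side")
cv2.imwrite("pics/b2.png",cv2.resize(s[170:340,240:450,::-1],(735,595),interpolation=cv2.INTER_CUBIC))
E
```

```text
t: 6.8
ee_pos: [568.3, -17.4, 181.6]
orientation: [3.096, -0.532, -0.0]
ft_force: [-0.1, -0.2, -2.5]
width: 13.9
grasp_force: 30.0
t 6.8 pos [568.3 -17.4 181.6] shift [-0.4 -0.6 48. ] rot [ 0.  0. -0.] w 13.9 gf 30.0 F [-0.1 -0.2 -2.5]
```

View pics/b2.png

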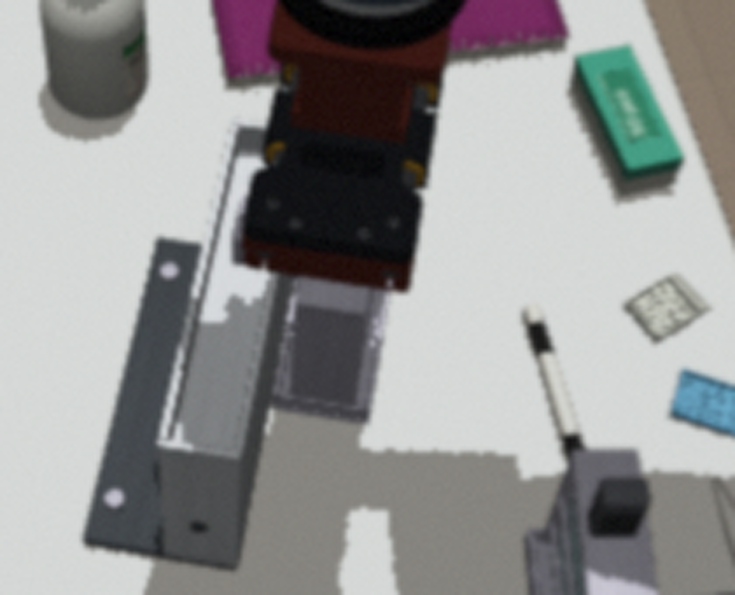

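The hook arm's end, at crop (240,235), is now over the channel, and the foot at (325,400) is clear on the robot's side. I lower 44 mm, slowing towards the end.

```bash
python3 -m inch '[{"xyz":[0,0,4],"rot":[0,0,0]},{"xyz":[0,0,11],"rot":[0,0,0]},{"xyz":[0,0,18],"rot":[0,0,0]},{"xyz":[0,0,24],"rot":[0,0,0]},{"xyz":[0,0,29],"rot":[0,0,0]},{"xyz":[0,0,33],"rot":[0,0,0]},{"xyz":[0,0,36],"rot":[0,0,0]},{"xyz":[0,0,38],"rot":[0,0,0]},{"xyz":[0,0,40],"rot":[0,0,0]},{"xyz":[0,0,42],"rot":[0,0,0]},{"xyz":[0,0,42],"rot":[0,0,0]},{"xyz":[0,0,42],"rot":[0,0,0]}]'; python3 go.py 568.1 -16.7 133.6 -19.5
```

```text
t: 7.85
ee_pos: [568.6, -17.3, 139.7]
orientation: [-3.096, 0.532, -0.0]
ft_force: [-0.2, 0.4, -2.1]
width: 14.0
grasp_force: 30.0
t 7.85 pos [568.6 -17.3 139.7] shift [-0.6 -0.4  6.1] rot [-0. -0.  0.] w 14.0 gf 30.0 F [-0.2  0.4 -2.1]
```

```bash
python3 -m inch '[{"xyz":[0,0,1],"rot":[0,0,0]},{"xyz":[0,0,2],"rot":[0,0,0]},{"xyz":[0,0,3],"rot":[0,0,0]},{"xyz":[0,0,4],"rot":[0,0,0]},{"xyz":[0,0,5],"rot":[0,0,0]},{"xyz":[0,0,6],"rot":[0,0,0]},{"xyz":[0,0,6.5],"rot":[0,0,0]},{"xyz":[0,0,6.5],"rot":[0,0,0]},{"xyz":[0,0,6.5],"rot":[0,0,0]}]'; python3 go.py 568.1 -16.7 133.6 -19.5
python3 - <<'E'
from h import *
s=ctrl.get_image("side")
cv2.imwrite("pics/b3.png",cv2.resize(s[170:340,240:450,::-1],(735,595),interpolation=cv2.INTER_CUBIC))
E
```

```text
t: 8.6
ee_pos: [568.5, -17.3, 133.5]
orientation: [-3.096, 0.532, -0.0]
ft_force: [-3.0, 0.3, 3.0]
width: 13.7
grasp_force: 30.0
t 8.6 pos [568.5 -17.3 133.5] shift [-0.6 -0.4 -0.1] rot [-0. -0.  0.] w 13.7 gf 30.0 F [-3.   0.3  3. ]
```

View pics/b3.png

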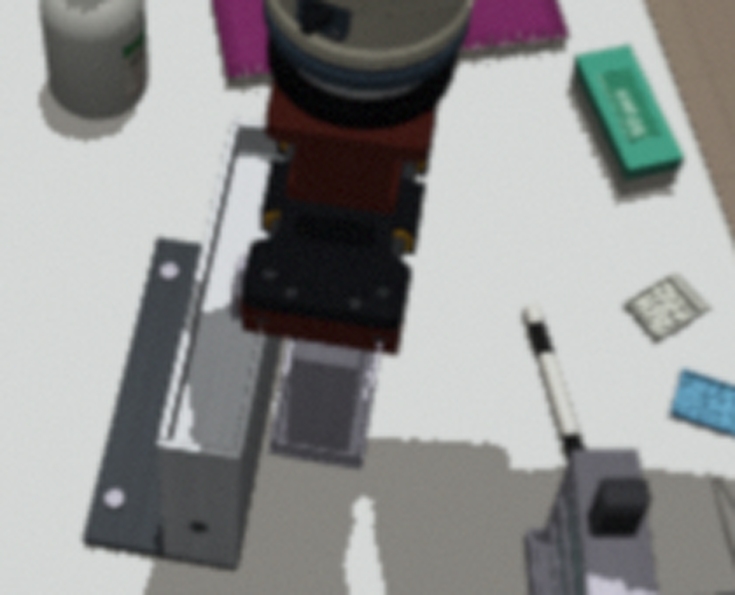

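Contact shows as +5 N at exactly the expected seated height (TCP at 133.5), and the rack is straight with its foot at (320,450). I draw it back 6 mm so the tooth nears the lip, then open.

```bash
python3 -m inch '[{"xyz":[-1,0,-1],"rot":[0,0,0]},{"xyz":[-3,0,-1],"rot":[0,0,0]},{"xyz":[-5,0,-1],"rot":[0,0,0]},{"xyz":[-6,0,-0.5],"rot":[0,0,0]},{"xyz":[-6,0,-0.5],"rot":[0,0,0]},{"xyz":[-6,0,-0.5],"rot":[0,0,0]}]'; python3 -m inch '[{"xyz":[0,0,0],"rot":[0,0,0]},{"xyz":[0,0,0],"rot":[0,0,0]},{"xyz":[0,0,0],"rot":[0,0,0]},{"xyz":[0,0,0],"rot":[0,0,0]},{"xyz":[0,0,0],"rot":[0,0,0]},{"xyz":[0,0,0],"rot":[0,0,0]},{"xyz":[0,0,0],"rot":[0,0,0]},{"xyz":[0,0,0],"rot":[0,0,0]},{"xyz":[0,0,0],"rot":[0,0,0]},{"xyz":[0,0,0],"rot":[0,0,0]}]' 130
python3 - <<'E'
from h import *
s=ctrl.get_image("side")
cv2.imwrite("pics/b4.png",cv2.resize(s[170:340,240:450,::-1],(735,595),interpolation=cv2.INTER_CUBIC))
E
```

```text
t: 9.15
ee_pos: [562.8, -15.2, 133.6]
orientation: [3.096, -0.532, -0.0]
ft_force: [-0.0, -0.5, -1.7]
width: 14.0
grasp_force: 30.0
t: 9.98
ee_pos: [562.9, -15.3, 133.7]
orientation: [-3.096, 0.532, 0.0]
ft_force: [0.4, -0.3, -0.3]
width: 42.8
grasp_force: 0.0
```

View pics/b4.png

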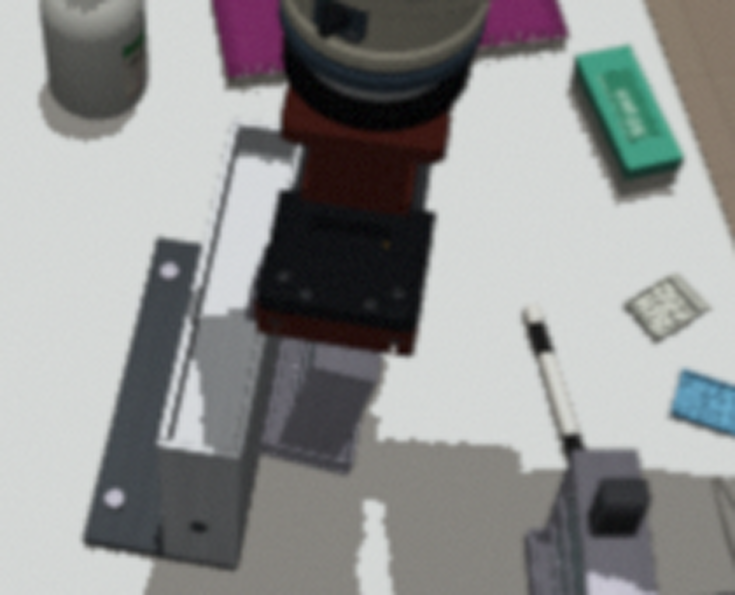

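The rack hangs, leaning with its foot against the skirt at (305,450) and its top towards the robot. I retreat straight up, then move away.

```bash
python3 -m inch '[{"xyz":[0,0,-4],"rot":[0,0,0]},{"xyz":[0,0,-12],"rot":[0,0,0]},{"xyz":[0,0,-24],"rot":[0,0,0]},{"xyz":[0,0,-40],"rot":[0,0,0]},{"xyz":[0,0,-58],"rot":[0,0,0]},{"xyz":[0,0,-76],"rot":[0,0,0]},{"xyz":[0,0,-94],"rot":[0,0,0]},{"xyz":[0,0,-108],"rot":[0,0,0]},{"xyz":[0,0,-116],"rot":[0,0,0]},{"xyz":[0,0,-120],"rot":[0,0,0]},{"xyz":[0,0,-120],"rot":[0,0,0]}]'; python3 -m inch '[{"xyz":[-5,10,0],"rot":[0,0,0]},{"xyz":[-15,30,0],"rot":[0,0,0]},{"xyz":[-28,56,0],"rot":[0,0,0]},{"xyz":[-42,84,0],"rot":[0,0,0]},{"xyz":[-56,112,0],"rot":[0,0,0]},{"xyz":[-70,140,0],"rot":[0,0,0]},{"xyz":[-82,164,0],"rot":[0,0,0]},{"xyz":[-92,184,0],"rot":[0,0,0]},{"xyz":[-98,196,0],"rot":[0,0,0]},{"xyz":[-100,200,0],"rot":[0,0,0]},{"xyz":[-100,200,0],"rot":[0,0,0]}]'
python3 - <<'E'
from h import *
s=ctrl.get_image("side");t=ctrl.get_image("top")
o=np.hstack([cv2.resize(i[:,:,::-1],(400,485),interpolation=cv2.INTER_CUBIC) for i in (s[180:350,290:430],t[200:370,200:340])])
cv2.imwrite("pics/z1.png",o)
E
```

```text
t: 10.95
ee_pos: [563.3, -15.3, 254.9]
orientation: [-3.096, 0.532, -0.003]
ft_force: [-0.2, -1.4, 0.3]
width: 43.0
grasp_force: 0.0
t: 11.87
ee_pos: [400.5, -170.9, 253.0]
orientation: [-3.095, 0.535, 0.002]
ft_force: [-1.1, 0.9, -0.4]
width: 43.0
grasp_force: 0.0
```

View pics/z1.png

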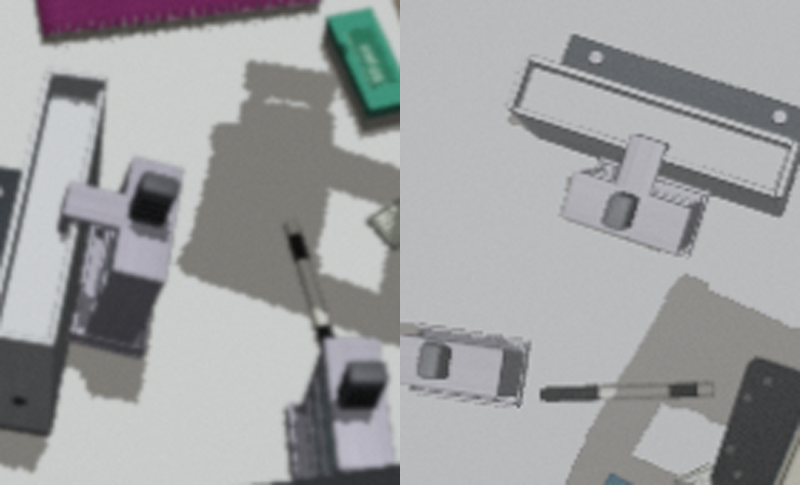

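Both views show the rack hanging with its tooth behind the lip: side crop (65,215), top crop (648,140). It is square to the rail and leaning slightly, the plain rack hasn't moved, and the arm is clear. I hand the job in.

```bash
python3 -c "
from workcell import ctrl; print(ctrl.close_job())"
```

```text
the job is handed in; nothing more can be done
None
```

The hooked rack hangs from the rail with its hook seated behind the lip, the plain rack was left where it stood, and I handed the job in at about 12 s of the 43 s allowed; no verdict came back.

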